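# Un-nest a tote and stack it turned over the filled one

## Task

The red tote is nested down into the blue one and leaves no head room for the bolted plates in it: lift it out and stand it upright on the bench, clear of the dock. Then take it again, best by its other side since the dock's tall back plate leaves no room for fingers, turn it half round relative to the blue tote and lower it gently back on, so that it rests level on the blue tote's black rim lugs, stacked and not nested. Leave the blue tote home in its dock, and the anchor plate, hammer and spray can where they are.

Things in the scene. Friction and masses are not known exactly. Their poses are not given: they have to be found in the camera images.
- tote_top: red open-topped stack-nest tote, about 0.3 kg, 80 mm high, nested in the blue one at the start. Origin: centre of its underside, z up, x along its length to its yellow end wall. Lower half (z 0-40 mm) 154 x 94 mm outside, upper half (z 40-80) 172 x 112, walls 3. Nested, its underside is 43 mm above the blue tote's; turned half round on the lugs, 70 mm, with 6 mm play all round
- tote_low: blue tote of the same shape and axes, about 1.2 kg with bolted plates in it, loose in the dock (5 mm play). Mouth 166 x 106 mm at z = 80 mm. Four black lugs inside its rim, at x = -60 and +32 mm on both long walls: 18 long, 15 deep, tops at z = 70. They fit the notches under the red tote when both yellow ends point the same way; turned half round, the red tote's floor lands on them
- dock: grey steel dock fixed to the bench: plate 204 (x) x 154 (y) x 8 mm under the blue tote, whose x lies along the dock's x. Origin: centre of its underside. At its +y edge a back plate 168 mm high stands 8 mm from the totes' grip blocks, so in the dock only the totes' blocks on the dock's -y side can be pinched. Low kerbs, 38 mm high or less, hold the blue tote's foot
- grip_right (a point): middle of the black grip block on the red tote's -y side: point (-14, -58, 68) mm in the tote's frame. The block is 50 mm along x, 10 mm thick (y -53 to -63, inner face flush with the wall's), z 50 to 80 (the rim): upright flat faces, to be pinched across y from above. Inside, a ledge at z = 43 lies below it, and black lugs jut in either side: x -50 to 22 is free
- grip_left (a point): middle of the same kind of grip block on the red tote's +y side: point (-14, +58, 68) mm in the tote's frame
- top_yellow_end (a point): top middle of the red tote's yellow end wall: (84.5, 0, 80) mm in its frame
- low_yellow_end (a point): top middle of the blue tote's yellow end wall: (84.5, 0, 80) mm in its frame
- anchor_plate: loose steel plate 110 x 88 x 12 mm with a bolt, 30 mm high in all, on the bench; leave alone. Origin: centre of its underside
- hammer: hammer 260 mm long lying on the bench along its x; leave alone. Between hammer, anchor plate and dock the bench is free: a tote standing at world x = 0.50, y = -0.17 m is clear of everything
- spray_can: can 60 mm in diameter, 170 mm high, standing on the bench; leave alone. Origin: centre of its underside
Not all that is in view belongs to the job. Of the things like the tote_top, leave any that is green or orange; of the rest the smaller one is meant.

How it is judged (in metres and radians):
On the way:
1. the red tote stands upright on the bench, clear of the dock and released (height (world z) of tote_top below 0.006 m and angle between tote_top's own z axis and vertical below 0.06 rad and horizontal distance between tote_top and dock above 0.13 m and contact force between tote_top and the arm below 0.3 N and contact force between tote_top and the fingers below 0.3 N and contact force between tote_top and dock below 0.1 N), for 0.2 s.
At the end, for the whole second after the job is handed in: The red tote rests turned half round on the blue tote's lugs: underside 66-74 mm above the blue tote's, centred within 13 mm, level within 0.05 rad, at rest; the blue tote stands level on the dock plate within 15 mm of its centre (z of tote_top in the frame of tote_low between 0.066 and 0.074 m and horizontal distance between tote_top and tote_low below 0.013 m and x of top_yellow_end in the frame of tote_low below -0.06 m and angle between the z axis of tote_top and the z axis of tote_low, either way round below 0.05 rad and angle between tote_low's own z axis and vertical below 0.05 rad and z of tote_low in the frame of dock below 0.012 m and horizontal distance between tote_low and dock below 0.015 m and linear speed of tote_top below 0.02 m/s); the robot touches nothing.
It fails at once if the anchor plate is moved more than 30 mm (distance of anchor_plate from where it was at the start of the episode above 0.03 m).
It fails at once if the hammer is moved more than 30 mm (distance of hammer from where it was at the start of the episode above 0.03 m).
It fails at once if the spray can is moved more than 30 mm (distance of spray_can from where it was at the start of the episode above 0.03 m).
It fails at once if the red tote is slammed into the blue tote (more than 90 N) (contact force between tote_top and tote_low above 90 N).
It also fails if it takes over 61 s, if anything falls off the work surface, if the arm or the gripper's body presses on something with over 40 N, if the wrist force passes 120 N, or if a joint passes its speed limit or range.

## Robot

A 6-joint arm with a two-finger parallel gripper is mounted at the origin on the work surface. World frame = base frame: x ahead of the robot, y to its left, z up, the work surface at z = 0. Lengths are in mm, angles in rad, forces in N, time in s.
With the tool pointing down it reaches from about 375 to 900 mm from the base axis. Payload 3.1 kg.
Tool frame: the origin (TCP) lies on the centre line of the jaws, within the pads' length; the fingertips stand 19 mm ahead of it and the grasp point (between the pads) is the TCP (bot.tip_extent is the distance from the TCP to the fingertips, in mm); z points along the fingers, y is the line along which they close (so a half turn about z gives the same grasp; the last joint's range is limited). The gripper opens to 87 mm and grips with 3 to 60 N. Pads are 19 mm wide; open, the fingers measure 117 mm over their backs; the gripper's body (75 mm by 190 mm) begins 51 mm behind the grasp point.
Start: joints at [-1.425, 0.527, 1.433, -0, 1.181, -0.178], TCP at [199.472, -592.29, 241.548] pointing down, gripper open.
Joint ranges: [-3.08, 3.08], [-0.75, 2.2], [0.22, 2.44], [-1.43, 4.57], [0, 2.65], [-2.85, 2.85]. Speed limits (rad/s): [2.79, 2.79, 3.14, 3.14, 3.14, 3.14].

## Interface

Orientations are given as a 3x3 rotation matrix whose columns are the frame's x, y, z axes.
In Python, from station import bot gives the robot as it stands. The module is installed in compiled form; this text tells all that it offers.
- The arm moves only by the tool play_rows, never from a script. Its argument "targets" is a list of rows, each an object with "linear": the shift along the tool's x, y, z in cm, a list of three; "roll": the turn about the tool's z in degrees. A call has 1 to 12 rows; each row is the pose to reach, as a shift and turn from the pose commanded when the call began, along the tool's axes at that moment; what a row does not reach only later rows make up. A row lasts 1/10 s, in which the tool goes at most 50 mm and 8.59 degrees, less where a joint would pass 70% of its speed; a pose out of reach is approached as far as the arm can. A call with a gripper value outside its range is refused whole. "grip" is the gripper command: -1 is fully open, 1 is shut, values between are in proportion, set as the call begins (left out, the last holds). The fingers move at their own pace and stop on an object; the grip force is fixed at half the most. Time passes only in rows, so rows that repeat a pose let the fingers close. It gives the time, the measured TCP pose, the force and the opening at its end, in the units of the state.
- bot.get_state(): the state, without advancing time (a new reading comes with each control period).
- bot.get_image(name): name is "scene" or "top"; returns a dict with "pixels" (420x560x3 uint8, blue, green, red), "z_map" (420x560 float32, mm along the optical axis (not along the pixel's ray), 0 where there is no reading), "K" (3x3 intrinsics, pixels), "rvec" (rotation vector, rad) and "tvec" (3), from world to camera coordinates, as OpenCV has them. Camera axes: x right, y down, z forward; pixel columns grow to the right and rows downward; lengths in mm; the calibration is good to about 2 mm. A picture is of the moment at which its call begins.
- bot.hand_in(): hands the job in, once; it reports no verdict.
The state is a dict: "time_s": time; "qpos": joint angles; "dq": joint speeds; "joint_torque": joint torques, N m; "tool_pos": TCP position; "orientation": TCP orientation; "wrist_force": force on the tool from outside, world axes, zero at the start; "wrist_torque": the same for the moment, N m; "width": finger opening in mm.
Only numpy, scipy, OpenCV 4.12 (cv2) and the standard library are available. Lean on these libraries where they do the work, as an engineer would, in place of code of your own. Each camera call takes 0.05 s, during which the arm holds its last target. There are 200 camera calls.

## Working session

There is one attempt and no reset: what is moved stays moved. The work goes in short steps, Python scripts to look and compute and a tool call to move; the robot and the scene stay as the last step left them, time stands still between calls to the robot, and variables do not carry over. Pictures are saved under pics/ and viewed, on a budget of 10 in all, crops included, one or two more only if the job needs it, and the job is handed in when it is done.

Besides the shell and the picture viewer there is one more tool, called after ">>>" as name(argument=value, ...), one argument or row to a line, values as JSON. play_rows: Moves the arm, as the interface text tells. Its arguments: {"type":"object","properties":{"targets":{"type":"array","items":{"type":"object","properties":{"linear":{"type":"array","items":{"type":"number"}},"roll":{"type":"number"}}}},"grip":{"type":"number"}},"required":["targets"]}

```bash
mkdir -p pics; cat > h.py <<'E'
import numpy as np, cv2
from station import bot
def snap(n,fn):
    d=bot.get_image(n); np.savez(''+fn+'.npz',**d); cv2.imwrite('pics/'+fn+'.png',d['pixels']); return d
def cloud(d):
    z=d['z_map'].astype(float);K=d['K'];v,u=np.indices(z.shape)
    P=np.stack([(u-K[0,2])/K[0,0]*z,(v-K[1,2])/K[1,1]*z,z],-1)
    R=cv2.Rodrigues(np.array(d['rvec'],float))[0]
    W=(P-np.array(d['tvec'],float).ravel())@R
    W[z<=0]=np.nan
    return W
E
python3 - <<'E'
from h import *
for n in('scene','top'):
    d=snap(n,n+'0'); W=cloud(d); print(n,d['K'].tolist(),np.ravel(d['rvec']),np.ravel(d['tvec']))
print(bot.get_state())
E
```

```text
scene [[493.74350239458124, 0.0, 275.49049565614763], [0.0, 493.74350239458124, 211.21085157323606], [0.0, 0.0, 1.0]] [ 2.02633084  1.15305517 -0.50888611] [-256.31113449 -233.24495698 1718.20703157]
top [[409.5024198685524, 0.0, 283.19446965311806], [0.0, 409.5024198685524, 205.5523237169013], [0.0, 0.0, 1.0]] [ 2.21299722 -2.16526186  0.04536347] [ -37.04155012  538.89226285 1421.48075988]
{'time_s': 0.1, 'qpos': array([-1.42454208e+00,  5.28381017e-01,  1.43376769e+00, -3.17553390e-05,
        1.18140823e+00, -1.78515234e-01]), 'dq': array([-1.64221774e-04, -1.97795749e-03, -3.87687692e-03,  1.93137259e-03,
       -2.25615673e-04, -3.84765658e-05]), 'joint_torque': array([-4.21314016e-04, -4.40984952e+01, -1.77150410e+01,  6.34789327e-02,
        5.34018874e-02, -4.28991609e-05]), 'tool_pos': array([ 199.34990968, -591.69721799,  240.66671717]), 'orientation': array([[ 9.47720504e-01,  3.19101469e-01, -3.15325619e-04],
       [ 3.19101464e-01, -9.47718574e-01,  1.93902698e-03],
       [ 3.19906410e-04, -1.93827649e-03, -9.99998070e-01]]), 'wrist_force': array([-1.24937692, -0.09283678, -0.04188728]), 'wrist_torque': array([ 0.01313728, -0.06443337, -0.02638497]), 'width': 87.05526101539738}
```

View pics/scene0.png

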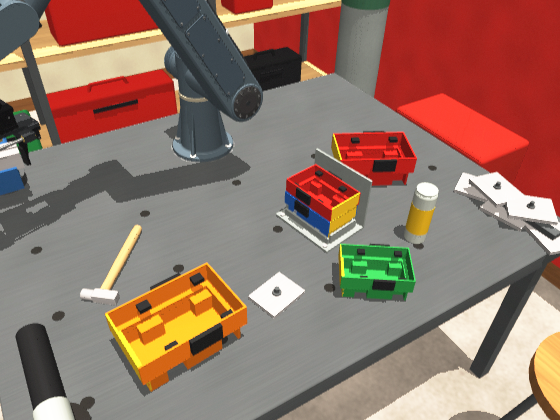

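View pics/top0.png

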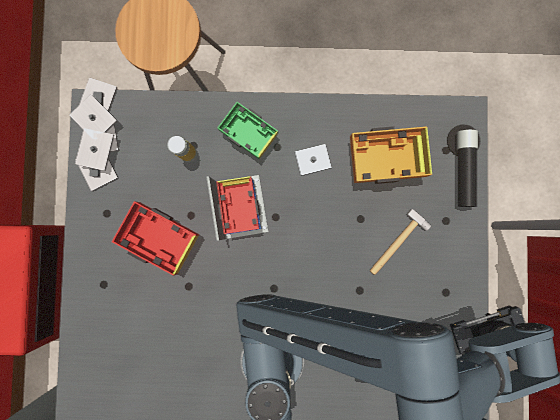

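The scene view shows the small red tote in the blue one at about (322,200). The top view shows it at (238,207), with its yellow end up (world +x) and the back plate on the left (+y). The large red tote at (155,238) is a decoy.

```bash
python3 - <<'E'
from h import *
d=dict(np.load('top0.npz'));W=cloud(d);px=d['pixels']
for (u,v) in [(238,207),(312,158),(180,145),(400,240)]: print(u,v,W[v,u].round())
reg=np.zeros(W.shape[:2],bool);reg[165:255,195:285]=1
z=W[...,2]
for lo,hi in((122,140),(155,180)):
    m=reg&(z>lo)&(z<hi);P=W[m]
    print(lo,len(P),np.median(P[:,2]),cv2.minAreaRect(P[:,:2].astype(np.float32)),P.min(0).round(),P.max(0).round())
m=reg&(z>122)&(z<140)
big=cv2.resize(px[165:255,195:285],None,fx=6,fy=6,interpolation=cv2.INTER_CUBIC)
big2=cv2.resize((np.clip(z[165:255,195:285],0,180)/180*255).astype(np.uint8),None,fx=3,fy=3)
cv2.imwrite('pics/c1.png',big)
# dock plate top: z~8 pixels
m=reg&(z>3)&(z<13)&(px.astype(int).sum(2)>420);P=W[m];print('dock',len(P),cv2.minAreaRect(P[:,:2].astype(np.float32)))
E
```

```text
238 207 [529. 129.  51.]
312 158 [ 707. -122.   30.]
180 145 [716. 303. 168.]
400 240 [ 428. -432.   21.]
122 340 129.37564972818342 ((530.453857421875, 125.08470916748047), (196.64967346191406, 134.81976318359375), 10.864923477172852) [421.  53. 122.] [627. 209. 140.]
155 165 166.10193743706984 ((519.35693359375, 193.6006317138672), (202.54193115234375, 7.423638343811035), 10.955389022827148) [419. 172. 155.] [619. 215. 173.]
dock 283 ((529.7669067382812, 135.39915466308594), (203.57261657714844, 184.29818725585938), 11.660399436950684)<stdin>:11: RuntimeWarning: invalid value encountered in cast
```

View pics/c1.png

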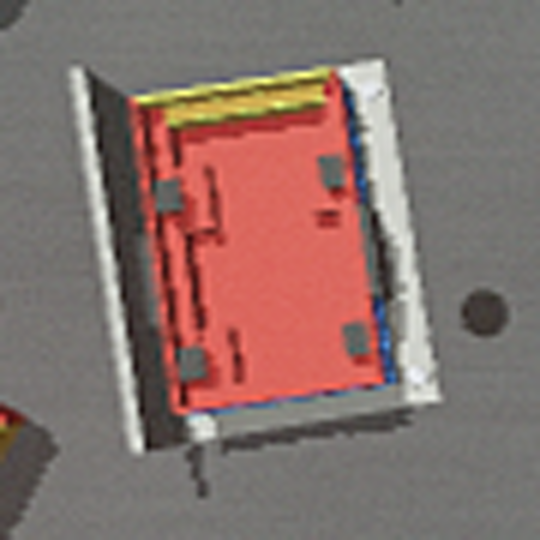

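The crop shows the tote's rim corners at (130,97), (335,70), (172,412) and (388,384). The yellow end points to world +x.

```bash
cat >> h.py <<'E'
def ray(d,uv,z):
    R=cv2.Rodrigues(np.array(d['rvec'],float))[0];c=-R.T@np.array(d['tvec'],float).ravel()
    r=R.T@np.linalg.inv(d['K'])@np.array([uv[0],uv[1],1.]); return c+r*(z-c[2])/r[2]
def togo(x,y,z,yaw):
    "shift (cm, tool axes) and roll (deg) from the nominal pointing-down state"
    s=bot.get_state();O=s['orientation'];dp=O.T@(np.array([x,y,z])-s['tool_pos'])/10
    w=np.arctan2(O[1,0],O[0,0]);r=(w-yaw+np.pi)%(2*np.pi)-np.pi
    print('pos',s['tool_pos'].round(1),'yaw',round(float(np.degrees(w)),2),'go',dp.round(2),'roll',round(float(np.degrees(r)),2),'t',s['time_s'],'F',s['wrist_force'].round(1),'w',round(s['width'],1))
def loc(c,yaw,p):
    a=np.radians(yaw);return np.array(c[:2])+[p[0]*np.cos(a)-p[1]*np.sin(a),p[0]*np.sin(a)+p[1]*np.cos(a)]
E
python3 - <<'E'
from h import *
d=dict(np.load('top0.npz'))
C=[ray(d,(195+u/6-.4,165+v/6-.4),131)[:2] for u,v in((130,97),(337,70),(390,384),(172,412))]
C=np.array(C);print(C.round(1),C.mean(0))
for i in range(4):
    e=C[i]-C[i-1];print(np.linalg.norm(e).round(1),np.degrees(np.arctan2(e[1],e[0])).round(1))
# red/yellow mask projected at z=131, outer left+ends
B=[ray(d,(195+u/6,165+v/6),168)[:2] for u,v in((70,68),(132,452))];print('backplate outer',B)
c=C.mean(0);g=loc(c,11,(-14,-58));print('grip',g);togo(*g,121+60,np.radians(11))
E
```

```text
[[609.  191.6]
 [626.   80.3]
 [457.7  47.5]
 [440.1 163.9]] [533.21103196 120.81223897]
171.2 9.3
112.6 -81.3
171.5 -169.0
117.7 98.6
backplate outer [array([618.35160895, 215.72870861]), array([418.37591123, 177.0097325 ])]
grip [530.53517312  61.20653639]
pos [ 199.3 -591.7  240.7] yaw 18.61 go [ 52.22 -51.3    6.08] roll 7.61 t 0.1 F [-1.2 -0.1 -0. ] w 87.1
```

>>> play_rows(
  targets=[
    {"linear": [52.2,-51.3,2],"roll": 8},
    {"linear": [52.2,-51.3,2],"roll": 8},
    {"linear": [52.2,-51.3,2],"roll": 8},
    {"linear": [52.2,-51.3,2],"roll": 8},
    {"linear": [52.2,-51.3,2],"roll": 8},
    {"linear": [52.2,-51.3,2],"roll": 8},
    {"linear": [52.2,-51.3,2],"roll": 8},
    {"linear": [52.2,-51.3,2],"roll": 8},
    {"linear": [52.2,-51.3,2],"roll": 8},
    {"linear": [52.2,-51.3,2],"roll": 8},
    {"linear": [52.2,-51.3,2],"roll": 8},
    {"linear": [52.2,-51.3,2],"roll": 8},
  ],
  grip=-1,
)

```text
time_s: 1.3
tool_pos: [471.2, -55.3, 225.0]
orientation: [[0.983, 0.184, -0.0], [0.184, -0.983, 0.0], [-0.0, -0.0, -1.0]]
wrist_force: [1.6, -0.6, 0.6]
width: 87.0
```

```bash
python3 - <<'E'
from h import *
togo(530.5,61.2,201,np.radians(10.5))
E
```

```text
pos [471.2 -55.3 225. ] yaw 10.61 go [  7.98 -10.36   2.4 ] roll 0.11 t 1.3 F [ 1.6 -0.6  0.6] w 87.0
```

>>> play_rows(
  targets=[
    {"linear": [4,-5,2.4],"roll": 0},
    {"linear": [8,-10.3,2.4],"roll": 0},
    {"linear": [8,-10.3,2.4],"roll": 0},
    {"linear": [8,-10.3,2.4],"roll": 0},
    {"linear": [8,-10.3,2.4],"roll": 0},
    {"linear": [8,-10.3,2.4],"roll": 0},
  ],
)

```text
time_s: 1.9
tool_pos: [529.6, 57.8, 201.0]
orientation: [[0.983, 0.183, -0.001], [0.183, -0.983, -0.0], [-0.001, 0.0, -1.0]]
wrist_force: [0.4, -0.2, -0.2]
width: 87.1
```

```bash
python3 - <<'E'
from h import *
togo(530.5,61.2,121,np.radians(10.5))
d=snap('scene','s1');t=snap('top','t1')
a=cv2.resize(d['pixels'][130:270,240:400],(800,700))[:600];cv2.imwrite('pics/s1c.png',cv2.resize(d['pixels'][140:260,250:410],None,fx=5,fy=5,interpolation=cv2.INTER_CUBIC))
E
```

```text
pos [529.6  57.8 201. ] yaw 10.57 go [ 0.16 -0.32  8.  ] roll 0.07 t 1.9 F [ 0.4 -0.2 -0.2] w 87.1
```

View pics/s1c.png

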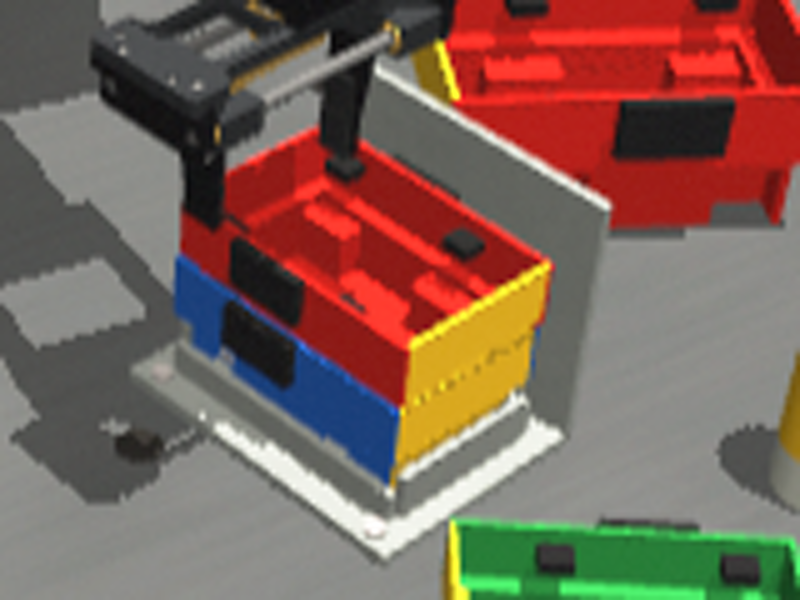

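The crop shows the fingers straddling the -y rim. The yellow-end rim corners are at (408,347) and (550,262), and the grip block's top edge runs (232,240)-(303,287).

```bash
python3 - <<'E'
from h import *
d=dict(np.load('s1.npz'));f=lambda u,v,z=131:ray(d,(250+u/5-.4,140+v/5-.4),z)[:2].round(1)
print(f(408,347),f(550,262),'block',f(232,240),f(303,287),'blueblock bottom z58',f(222,345,58),f(293,388,58))
t=dict(np.load('top0.npz'));W=cloud(t)
print('pred',[loc((533.2,120.8),10.3,p).round(1) for p in((86,-56),(86,56),(-39,-63),(11,-63))])
s=bot.get_state()
# dock plate corners
print('dock -y edge corners at z8',f(130,368,8),f(385,560,8),f(563,435,8))
E
```

```text
[628.8  82.5] [609.8 189.9] block [509.2  53. ] [561.6  63.4] blueblock bottom z58 [508.9  50.4] [558.8  64.3]
pred [array([627.8,  81.1]), array([607.8, 191.3]), array([506.1,  51.8]), array([555.3,  60.8])]
dock -y edge corners at z8 [450.9  26.8] [653.3  63.4] [623.  208.9]
```

>>> play_rows(
  targets=[
    {"linear": [0.3,-0.3,1],"roll": 0},
    {"linear": [0.3,-0.3,2.5],"roll": 0},
    {"linear": [0.3,-0.3,4],"roll": 0},
    {"linear": [0.3,-0.3,5.5],"roll": 0},
    {"linear": [0.3,-0.3,7],"roll": 0},
    {"linear": [0.3,-0.3,7.6],"roll": 0},
    {"linear": [0.3,-0.3,8],"roll": 0},
    {"linear": [0.3,-0.3,8],"roll": 0},
  ],
)

```text
time_s: 2.8
tool_pos: [532.7, 61.9, 120.8]
orientation: [[0.983, 0.184, -0.001], [0.184, -0.983, 0.0], [-0.001, -0.0, -1.0]]
wrist_force: [0.5, -0.5, 0.2]
width: 87.0
```

>>> play_rows(
  targets=[
    {"linear": [0,0,0],"roll": 0},
    {"linear": [0,0,0],"roll": 0},
    {"linear": [0,0,0],"roll": 0},
    {"linear": [0,0,0],"roll": 0},
    {"linear": [0,0,0],"roll": 0},
    {"linear": [0,0,0],"roll": 0},
    {"linear": [0,0,0],"roll": 0},
    {"linear": [0,0,0],"roll": 0},
    {"linear": [0,0,0],"roll": 0},
    {"linear": [0,0,0],"roll": 0},
  ],
  grip=1,
)

```text
time_s: 3.8
tool_pos: [532.8, 62.1, 121.1]
orientation: [[0.983, 0.184, -0.0], [0.184, -0.983, 0.0], [-0.0, -0.0, -1.0]]
wrist_force: [0.2, -0.6, -0.3]
width: 15.3
```

>>> play_rows(
  targets=[
    {"linear": [0,0,0],"roll": 0},
    {"linear": [0,0,0],"roll": 0},
    {"linear": [0,0,0],"roll": 0},
    {"linear": [0,0,0],"roll": 0},
  ],
)

```text
time_s: 4.2
tool_pos: [532.8, 62.1, 121.2]
orientation: [[0.983, 0.184, 0.0], [0.184, -0.983, -0.0], [0.0, 0.0, -1.0]]
wrist_force: [-0.4, -0.7, -1.1]
width: 9.5
```

Gripped at about 10 mm. Lifting slowly.

>>> play_rows(
  targets=[
    {"linear": [0,0,-0.4],"roll": 0},
    {"linear": [0,0,-1],"roll": 0},
    {"linear": [0,0,-1.8],"roll": 0},
    {"linear": [0,0,-2.8],"roll": 0},
    {"linear": [0,0,-4],"roll": 0},
    {"linear": [0,0,-5.5],"roll": 0},
    {"linear": [0,0,-7],"roll": 0},
    {"linear": [0,0,-8.5],"roll": 0},
    {"linear": [0,0,-10],"roll": 0},
    {"linear": [0,0,-11],"roll": 0},
    {"linear": [0,0,-11.5],"roll": 0},
    {"linear": [0,0,-11.5],"roll": 0},
  ],
)

```text
time_s: 5.4
tool_pos: [533.1, 62.1, 237.0]
orientation: [[0.983, 0.184, 0.002], [0.184, -0.983, -0.0], [0.002, 0.0, -1.0]]
wrist_force: [0.8, -0.6, -3.8]
width: 9.9
```

```bash
python3 - <<'E'
from h import *
c=(500,-170); g=loc(c,10.5,(-14,-58)); print(g); togo(*g,236,np.radians(10.5))
d=snap('scene','s2');cv2.imwrite('pics/s2c.png',cv2.resize(d['pixels'][90:270,230:430],None,fx=3,fy=3))
d=snap('top','t2')
E
```

```text
[ 496.80409177 -229.580082  ]
pos [533.1  62.1 237. ] yaw 10.61 go [-8.94 28.    0.1 ] roll 0.11 t 5.4 F [ 0.8 -0.6 -3.8] w 9.9
```

View pics/s2c.png

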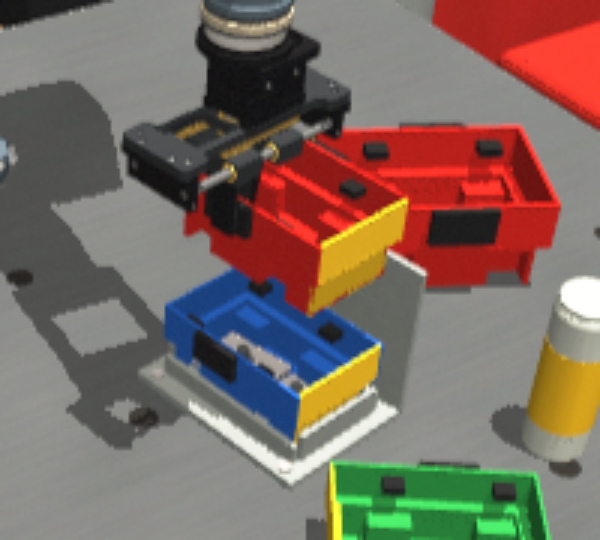

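>>> play_rows(
  targets=[
    {"linear": [-0.5,1.5,0],"roll": 0},
    {"linear": [-1.3,4,0],"roll": 0},
    {"linear": [-2.2,7,0],"roll": 0},
    {"linear": [-3.2,10,0],"roll": 0},
    {"linear": [-4.2,13,0],"roll": 0},
    {"linear": [-5.1,16,0],"roll": 0},
    {"linear": [-6.1,19,0],"roll": 0},
    {"linear": [-7,22,0],"roll": 0},
    {"linear": [-8,25,0],"roll": 0},
    {"linear": [-8.7,27.2,0],"roll": 0},
    {"linear": [-8.9,28,0],"roll": 0},
    {"linear": [-8.9,28,0],"roll": 0},
  ],
)

```text
time_s: 6.7
tool_pos: [496.6, -230.2, 235.4]
orientation: [[0.983, 0.182, -0.001], [0.182, -0.983, 0.001], [-0.001, -0.001, -1.0]]
wrist_force: [-0.1, 0.1, -2.0]
width: 10.1
```

>>> play_rows(
  targets=[
    {"linear": [0,0,1.5],"roll": 0},
    {"linear": [0,0,3.5],"roll": 0},
    {"linear": [0,0,6],"roll": 0},
    {"linear": [0,0,8.5],"roll": 0},
    {"linear": [0,0,11],"roll": 0},
    {"linear": [0,0,13],"roll": 0},
    {"linear": [0,0,14.5],"roll": 0},
    {"linear": [0,0,15],"roll": 0},
    {"linear": [0,0,15.3],"roll": 0},
    {"linear": [0,0,15.5],"roll": 0},
    {"linear": [0,0,15.5],"roll": 0},
  ],
)

```text
time_s: 7.8
tool_pos: [497.3, -229.4, 81.7]
orientation: [[0.983, 0.184, 0.001], [0.184, -0.983, -0.001], [0.001, 0.001, -1.0]]
wrist_force: [0.9, 0.4, -2.4]
width: 10.2
```

```bash
python3 - <<'E'
from h import *
togo(496.8,-229.6,70,np.radians(10.5))
d=snap('scene','s3');cv2.imwrite('pics/s3c.png',cv2.resize(d['pixels'][120:270,150:350],None,fx=4,fy=4))
d=snap('top','t3')
E
```

```text
pos [ 497.3 -229.4   81.7] yaw 10.63 go [-0.05  0.01  1.17] roll 0.13 t 7.8 F [ 0.9  0.4 -2.4] w 10.2
```

View pics/s3c.png

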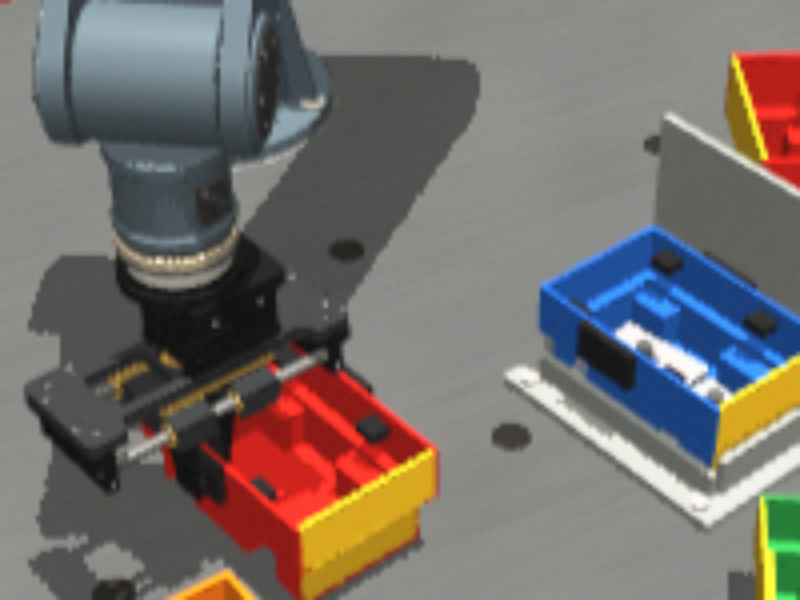

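The tote is held just above the bench at about (340,500), clear of everything.

>>> play_rows(
  targets=[
    {"linear": [0,0,0.3],"roll": 0},
    {"linear": [0,0,0.5],"roll": 0},
    {"linear": [0,0,0.7],"roll": 0},
    {"linear": [0,0,0.8],"roll": 0},
    {"linear": [0,0,0.8],"roll": 0},
  ],
)

```text
time_s: 8.4
tool_pos: [496.7, -229.4, 72.9]
orientation: [[0.983, 0.184, -0.0], [0.184, -0.983, 0.0], [-0.0, -0.0, -1.0]]
wrist_force: [1.0, -1.2, -3.0]
width: 9.7
```

>>> play_rows(
  targets=[
    {"linear": [0,0,0.1],"roll": 0},
    {"linear": [0,0,0.2],"roll": 0},
    {"linear": [0,0,0.3],"roll": 0},
    {"linear": [0,0,0.3],"roll": 0},
    {"linear": [0,0,0.3],"roll": 0},
  ],
)

```text
time_s: 8.9
tool_pos: [497.0, -229.6, 70.3]
orientation: [[0.983, 0.184, 0.0], [0.184, -0.983, -0.0], [0.0, 0.0, -1.0]]
wrist_force: [-1.3, -0.1, -2.1]
width: 9.8
```

>>> play_rows(
  targets=[
    {"linear": [0,0,0.1],"roll": 0},
    {"linear": [0,0,0.15],"roll": 0},
    {"linear": [0,0,0.15],"roll": 0},
    {"linear": [0,0,0.15],"roll": 0},
  ],
)

```text
time_s: 9.3
tool_pos: [497.0, -229.6, 70.1]
orientation: [[0.983, 0.184, 0.001], [0.184, -0.983, -0.001], [0.0, 0.001, -1.0]]
wrist_force: [-1.8, -0.2, 8.5]
width: 9.7
```

Touchdown, with 8.5 N pressing. I'll open and retreat upward.

>>> play_rows(
  targets=[
    {"linear": [0,0,-0.1],"roll": 0},
    {"linear": [0,0,-0.1],"roll": 0},
    {"linear": [0,0,-0.1],"roll": 0},
    {"linear": [0,0,-0.1],"roll": 0},
    {"linear": [0,0,-0.1],"roll": 0},
    {"linear": [0,0,-0.1],"roll": 0},
    {"linear": [0,0,-0.1],"roll": 0},
    {"linear": [0,0,-0.1],"roll": 0},
    {"linear": [0,0,-0.1],"roll": 0},
    {"linear": [0,0,-0.1],"roll": 0},
  ],
  grip=-1,
)

```text
time_s: 10.3
tool_pos: [496.9, -229.5, 69.7]
orientation: [[0.983, 0.184, -0.0], [0.184, -0.983, 0.0], [-0.0, -0.0, -1.0]]
wrist_force: [0.3, 0.4, -0.3]
width: 81.3
```

>>> play_rows(
  targets=[
    {"linear": [0,0,-1],"roll": 0},
    {"linear": [0,0,-3],"roll": 0},
    {"linear": [0,0,-6],"roll": 0},
    {"linear": [0,0,-9],"roll": 0},
    {"linear": [0,0,-12],"roll": 0},
    {"linear": [0,0,-14],"roll": 0},
    {"linear": [0,10,-14],"roll": 0},
    {"linear": [0,10,-14],"roll": 0},
    {"linear": [0,10,-14],"roll": 0},
    {"linear": [0,10,-14],"roll": 0},
  ],
)

```text
time_s: 11.3
tool_pos: [514.9, -328.6, 209.9]
orientation: [[0.983, 0.182, 0.0], [0.182, -0.983, 0.0], [0.0, -0.0, -1.0]]
wrist_force: [0.0, 0.3, -0.2]
width: 86.8
```

```bash
python3 - <<'E'
from h import *
togo(496.8,-229.6,70,np.radians(10.5))
d=snap('scene','s4');t=snap('top','t4')
a=cv2.resize(d['pixels'][130:270,210:370],None,fx=5,fy=5,interpolation=cv2.INTER_CUBIC)[:600]
cv2.imwrite('pics/s4c.png',a)
cv2.imwrite('pics/t4c.png',cv2.resize(t['pixels'][155:275,200:350],None,fx=5,fy=5,interpolation=cv2.INTER_CUBIC))
E
```

```text
pos [ 514.9 -328.6  209.9] yaw 10.49 go [  0.02 -10.06  14.  ] roll -0.01 t 11.3 F [ 0.   0.3 -0.2] w 86.8
```

View pics/s4c.png

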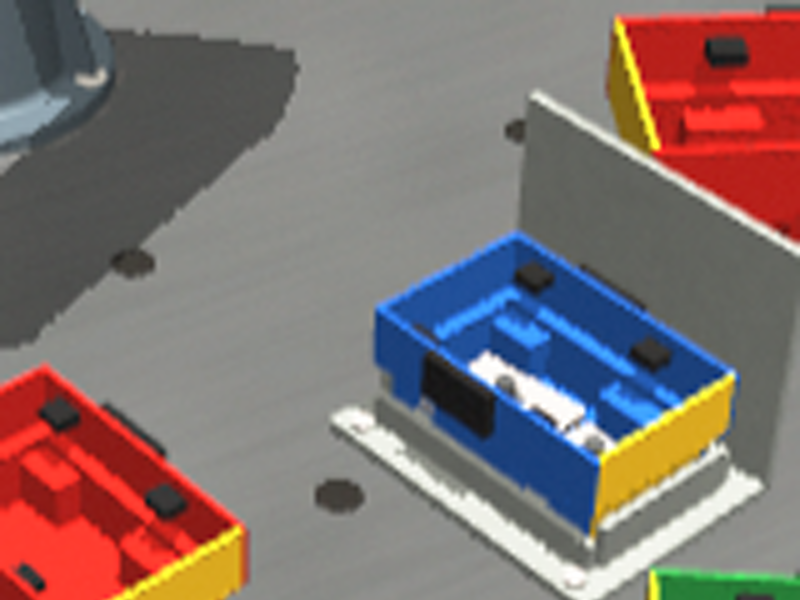

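View pics/t4c.png

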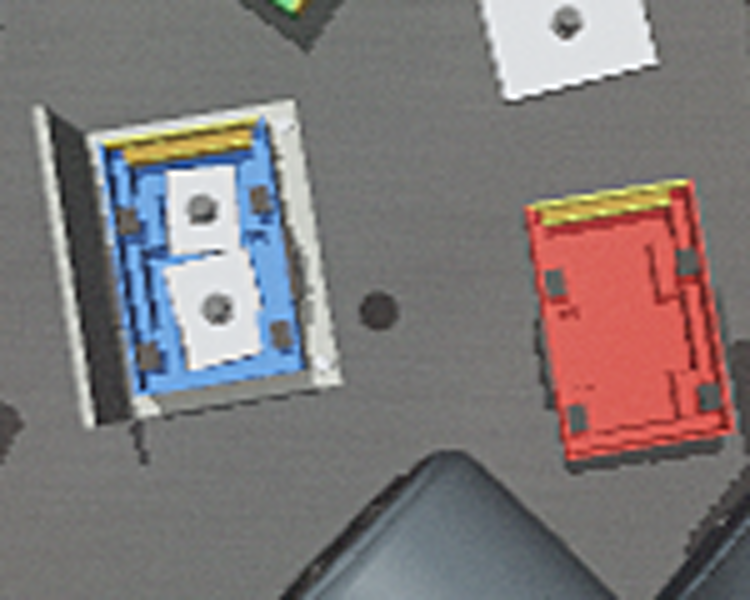

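The red tote stands upright on the bench. In the top crop its rim corners are (527,208), (690,181), (735,431), (568,462). The blue rim corners are (102,147), (264,119), (307,372), (140,397) in the top crop and (377,311), (518,235), (735,375), (602,460) in the scene crop.

```bash
cat >> h.py <<'E'
from scipy.optimize import least_squares
def fit(d,o,s,cs,z,dx=86,dy=56):
    "cs: corners in order (+x+y),(+x-y),(-x-y),(-x+y)"
    P=np.array([ray(d,(o[0]+(u+.5)/s-.5,o[1]+(v+.5)/s-.5),z)[:2] for u,v in cs])
    L=[(dx,dy),(dx,-dy),(-dx,-dy),(-dx,dy)]
    f=lambda p:np.ravel([loc(p[:2],p[2],l) for l in L]-P)
    r=least_squares(f,[*P.mean(0),10]);print(r.x.round(2),'res',r.fun.round(1));return r.x
E
python3 - <<'E'
from h import *
t=dict(np.load('t4.npz'));d=dict(np.load('s4.npz'))
r=fit(t,(200,155),5,[(527,208),(690,181),(735,431),(568,462)],80)
fit(t,(200,155),5,[(102,147),(264,119),(307,372),(140,397)],88)
fit(d,(210,130),5,[(735,375),(602,460),(377,311),(518,235)],88)
C=[ray(d,(210+u/5-.4,130+v/5-.4),80)[:2] for u,v in((245,527),(45,367))];print(C,[loc(r,r[2],p).round(1) for p in((86,56),(-86,56))])
# grip-based: tote local grip pt at TCP when released
g=loc(r,r[2],(-14,-58));print('right block',g,'left',loc(r,r[2],(-14,58)))
g=loc(r,r[2],(-14,58));togo(*g,150,np.radians(10.5))
E
```

```text
[ 495.53 -168.37   10.81] res [ 0.5  1.1  1.1 -0.3 -1.8 -0.2  0.2 -0.7]
[530.23 116.73  10.62] res [ 1.2  1.2  0.8 -1.1 -0.2  0.1 -1.9 -0.2]
[536.87 118.72  11.05] res [ 1.4  3.1  2.6 -2.9 -1.1 -0.5 -2.9  0.3]
[array([572.83002689, -99.22009697]), array([ 407.16777307, -130.64690304])] [array([569.5, -97.2]), array([ 400.6, -129.5])]
right block [ 492.65803005 -227.96332106] left [ 470.9000295  -114.02215461]
pos [ 514.5 -326.5  209.5] yaw 10.62 go [ -0.36 -21.67   6.  ] roll 0.12 t 11.4 F [-0.3 -0.1 -0.2] w 87.1
```

>>> play_rows(
  targets=[
    {"linear": [0,-4,0],"roll": 0},
    {"linear": [-0.1,-8.5,0],"roll": 0},
    {"linear": [-0.1,-13,0],"roll": 0},
    {"linear": [-0.2,-17.5,0],"roll": 0},
    {"linear": [-0.2,-20.5,0],"roll": 0},
    {"linear": [-0.2,-21.5,0],"roll": 0},
    {"linear": [-0.2,-21.5,0],"roll": 0},
    {"linear": [-0.2,-21.5,2],"roll": 0},
    {"linear": [-0.2,-21.5,4.5],"roll": 0},
    {"linear": [-0.2,-21.5,5.5],"roll": 0},
    {"linear": [-0.2,-21.5,5.5],"roll": 0},
  ],
)

```text
time_s: 12.5
tool_pos: [473.3, -117.4, 153.4]
orientation: [[0.983, 0.183, -0.003], [0.183, -0.983, 0.001], [-0.002, -0.002, -1.0]]
wrist_force: [-0.3, 0.1, -0.1]
width: 87.1
```

```bash
python3 - <<'E'
from h import *
togo(473.4,-115.9,70,np.radians(10.7))
E
```

```text
pos [ 473.3 -117.4  153.4] yaw 10.55 go [ 0.06 -0.14  8.34] roll -0.15 t 12.5 F [-0.3  0.1 -0.1] w 87.1
```

>>> play_rows(
  targets=[
    {"linear": [0,-0.1,1.5],"roll": 0},
    {"linear": [0,-0.1,3],"roll": 0},
    {"linear": [0,-0.1,4.5],"roll": 0},
    {"linear": [0,-0.1,6],"roll": 0},
    {"linear": [0,-0.1,7.5],"roll": 0},
    {"linear": [0,-0.1,8.2],"roll": 0},
    {"linear": [0,-0.1,8.3],"roll": 0},
    {"linear": [0,-0.1,8.3],"roll": 0},
  ],
)

```text
time_s: 13.3
tool_pos: [474.1, -116.3, 72.1]
orientation: [[0.983, 0.184, 0.001], [0.184, -0.983, -0.0], [0.001, 0.001, -1.0]]
wrist_force: [0.7, 0.2, -0.1]
width: 87.0
```

>>> play_rows(
  targets=[
    {"linear": [0,0,0],"roll": 0},
    {"linear": [0,0,0],"roll": 0},
    {"linear": [0,0,0],"roll": 0},
    {"linear": [0,0,0],"roll": 0},
    {"linear": [0,0,0],"roll": 0},
    {"linear": [0,0,0],"roll": 0},
    {"linear": [0,0,0],"roll": 0},
    {"linear": [0,0,0],"roll": 0},
    {"linear": [0,0,0],"roll": 0},
    {"linear": [0,0,0],"roll": 0},
    {"linear": [0,0,0],"roll": 0},
    {"linear": [0,0,0],"roll": 0},
  ],
  grip=1,
)

```text
time_s: 14.5
tool_pos: [473.6, -115.9, 71.7]
orientation: [[0.983, 0.184, 0.0], [0.184, -0.983, 0.0], [0.0, -0.0, -1.0]]
wrist_force: [-0.4, -0.5, -0.3]
width: 9.7
```

>>> play_rows(
  targets=[
    {"linear": [0,0,0],"roll": 0},
    {"linear": [0,0,0],"roll": 0},
    {"linear": [0,0,0],"roll": 0},
  ],
)

```text
time_s: 14.8
tool_pos: [473.5, -115.9, 71.7]
orientation: [[0.983, 0.184, 0.0], [0.184, -0.983, -0.0], [0.0, 0.0, -1.0]]
wrist_force: [0.1, -0.9, -0.3]
width: 9.7
```

>>> play_rows(
  targets=[
    {"linear": [0,0,-0.4],"roll": 0},
    {"linear": [0,0,-1],"roll": 0},
    {"linear": [0,0,-2],"roll": 0},
    {"linear": [0,0,-4],"roll": 0},
    {"linear": [0,0,-6.5],"roll": 0},
    {"linear": [0,0,-9],"roll": 0},
    {"linear": [0,0,-11.5],"roll": 0},
    {"linear": [0,0,-14],"roll": 0},
    {"linear": [0,0,-16.5],"roll": 0},
    {"linear": [0,0,-18.5],"roll": 0},
    {"linear": [0,0,-19.8],"roll": 0},
    {"linear": [0,0,-20],"roll": 0},
  ],
)

```text
time_s: 16.0
tool_pos: [474.0, -116.0, 273.9]
orientation: [[0.983, 0.184, 0.004], [0.184, -0.983, -0.002], [0.003, 0.002, -1.0]]
wrist_force: [0.3, -0.1, -2.7]
width: 9.7
```

>>> play_rows(
  targets=[
    {"linear": [0.5,0,0],"roll": -2},
    {"linear": [1,0,0],"roll": -6},
    {"linear": [1.5,0,0],"roll": -12},
    {"linear": [2,0,0],"roll": -18},
    {"linear": [2.5,0,0],"roll": -24},
    {"linear": [3,0,0],"roll": -30},
    {"linear": [3.5,0,0],"roll": -36},
    {"linear": [4,0,0],"roll": -42},
    {"linear": [4.5,0,0],"roll": -48},
    {"linear": [5,0,0],"roll": -54},
    {"linear": [5,0,0],"roll": -58},
    {"linear": [5,0,0],"roll": -60},
  ],
)

```text
time_s: 17.2
tool_pos: [522.1, -106.2, 270.1]
orientation: [[0.328, 0.945, -0.003], [0.945, -0.328, 0.001], [0.0, -0.004, -1.0]]
wrist_force: [-0.2, -1.0, -2.5]
width: 9.7
```

>>> play_rows(
  targets=[
    {"linear": [0,0,0],"roll": -2},
    {"linear": [0,0,0],"roll": -6},
    {"linear": [0,0,0],"roll": -12},
    {"linear": [0,0,0],"roll": -18},
    {"linear": [0,0,0],"roll": -24},
    {"linear": [0,0,0],"roll": -30},
    {"linear": [0,0,0],"roll": -36},
    {"linear": [0,0,0],"roll": -42},
    {"linear": [0,0,0],"roll": -48},
    {"linear": [0,0,0],"roll": -54},
    {"linear": [0,0,0],"roll": -58},
    {"linear": [0,0,0],"roll": -60},
  ],
)

```text
time_s: 18.4
tool_pos: [522.1, -106.4, 270.2]
orientation: [[-0.654, 0.757, -0.003], [0.757, 0.654, 0.001], [0.002, -0.002, -1.0]]
wrist_force: [0.0, 0.1, -2.6]
width: 9.6
```

>>> play_rows(
  targets=[
    {"linear": [0,0,0],"roll": -2},
    {"linear": [0,0,0],"roll": -6},
    {"linear": [0,0,0],"roll": -12},
    {"linear": [0,0,0],"roll": -18},
    {"linear": [0,0,0],"roll": -24},
    {"linear": [0,0,0],"roll": -30},
    {"linear": [0,0,0],"roll": -36},
    {"linear": [0,0,0],"roll": -42},
    {"linear": [0,0,0],"roll": -48},
    {"linear": [0,0,0],"roll": -54},
    {"linear": [0,0,0],"roll": -58},
    {"linear": [0,0,0],"roll": -60},
  ],
)

```text
time_s: 19.6
tool_pos: [522.4, -106.5, 270.3]
orientation: [[-0.982, -0.188, -0.002], [-0.188, 0.982, 0.0], [0.002, 0.001, -1.0]]
wrist_force: [-0.4, -0.0, -3.1]
width: 10.1
```

```bash
python3 - <<'E'
from h import *
togo(556.1,63.2,272,np.radians(190.7)); print(bot.get_state()['qpos'].round(2))
E
```

```text
pos [ 522.4 -106.5  270.3] yaw -169.18 go [-6.5  16.03 -0.17] roll 0.12 t 19.6 F [-0.4 -0.  -3.1] w 10.1
[-0.41  0.37  1.63 -0.    1.15 -2.17]
```

>>> play_rows(
  targets=[
    {"linear": [-0.5,1,0],"roll": 0},
    {"linear": [-1.2,3,0],"roll": 0},
    {"linear": [-2,5,0],"roll": 0},
    {"linear": [-3,7.5,0],"roll": 0},
    {"linear": [-4,10,0],"roll": 0},
    {"linear": [-5,12.5,0],"roll": 0},
    {"linear": [-6,14.5,0],"roll": 0},
    {"linear": [-6.5,15.7,0],"roll": 0},
    {"linear": [-6.5,16,0],"roll": 0},
    {"linear": [-6.5,16,0],"roll": 0},
    {"linear": [-6.5,16,0],"roll": 0},
  ],
)

```text
time_s: 20.7
tool_pos: [556.8, 61.9, 271.4]
orientation: [[-0.983, -0.184, -0.001], [-0.184, 0.983, -0.001], [0.001, -0.0, -1.0]]
wrist_force: [-0.0, -0.3, -3.5]
width: 9.9
```

>>> play_rows(
  targets=[
    {"linear": [0,0,1],"roll": 0},
    {"linear": [0,0,2.5],"roll": 0},
    {"linear": [0,0,4],"roll": 0},
    {"linear": [0,0,5.5],"roll": 0},
    {"linear": [0,0,6.5],"roll": 0},
    {"linear": [0,0,7],"roll": 0},
    {"linear": [0,0,7],"roll": 0},
    {"linear": [0,0,7],"roll": 0},
  ],
)

```text
time_s: 21.5
tool_pos: [557.5, 62.4, 202.0]
orientation: [[-0.983, -0.184, 0.001], [-0.184, 0.983, -0.0], [-0.001, -0.0, -1.0]]
wrist_force: [-0.5, -0.0, -2.9]
width: 9.9
```

```bash
python3 - <<'E'
from h import *
togo(556.1,63.2,72+70+8,np.radians(190.7))
d=snap('scene','s5');t=snap('top','t5')
a=cv2.resize(d['pixels'][125:245,260:360],None,fx=5,fy=5,interpolation=cv2.INTER_CUBIC)
b=cv2.resize(t['pixels'][165:255,200:260],None,fx=6,fy=6,interpolation=cv2.INTER_CUBIC)[:600]
b=np.vstack([b,np.zeros((60,b.shape[1],3),np.uint8)])
b=b[:600,:300] if b.shape[1]<300 else b[:600]
c=np.hstack([a,b[:600,:300]]);print(c.shape,b.shape)
cv2.imwrite('pics/c5.png',c)
E
```

```text
pos [557.5  62.4 202. ] yaw -169.41 go [0.13 0.11 5.2 ] roll -0.11 t 21.5 F [-0.5 -0.  -2.9] w 9.9
(600, 800, 3) (600, 360, 3)
```

View pics/c5.png

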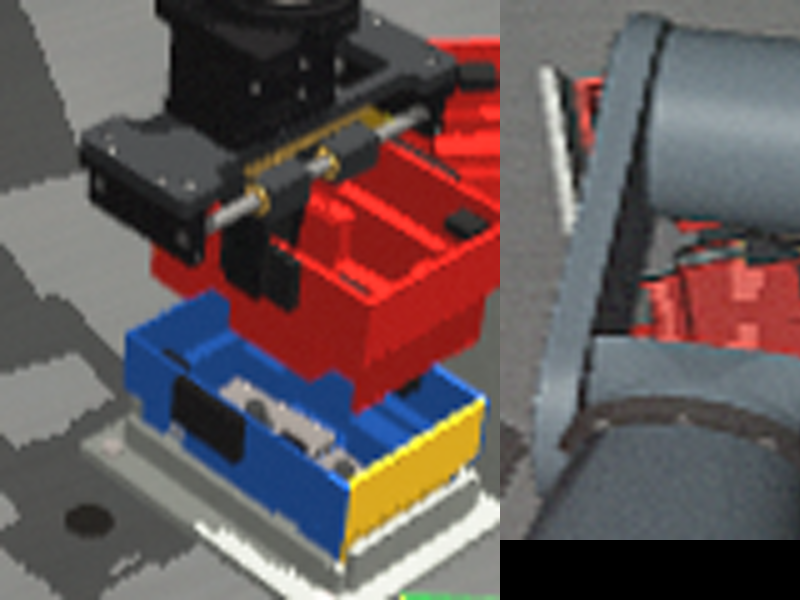

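The red tote hovers turned half round. In the scene crop its front upper corner is at (372,303) and its floor corner at (355,412). The blue rim corners are (350,482), (487,398) and (125,335).

```bash
python3 - <<'E'
from h import *
d=dict(np.load('s5.npz'));f=lambda u,v,z:ray(d,(260+u/5-.4,125+v/5-.4),z)[:2]
B=(533.5,118);Y=10.7
a=f(372,303,210);b=f(355,412,130);e=f(499,226,210)
print('red centre from rim corner',a-loc((0,0),Y,(86,-56)),'floor corner',b-loc((0,0),Y,(77,-47)),'by TCP',np.array([557.5,62.4])-[22.6,-54.8])
for p,l in(((350,482),(86,-56)),((487,398),(86,56)),((125,335),(-86,-56))): print('blue',f(*p,88)-loc((0,0),Y,l))
c=cv2.resize(d['pixels'][170:225,285:375],None,fx=8,fy=8,interpolation=cv2.INTER_CUBIC);cv2.imwrite('pics/c6.png',c);
E
```

```text
red centre from rim corner [536.34910371 119.29347222] floor corner [536.30645712 118.5085997 ] by TCP [534.9 117.2]
blue [532.01319341 122.63106235]
blue [534.25795456 118.12175824]
blue [537.07848552 118.23632743]
```

View pics/c6.png

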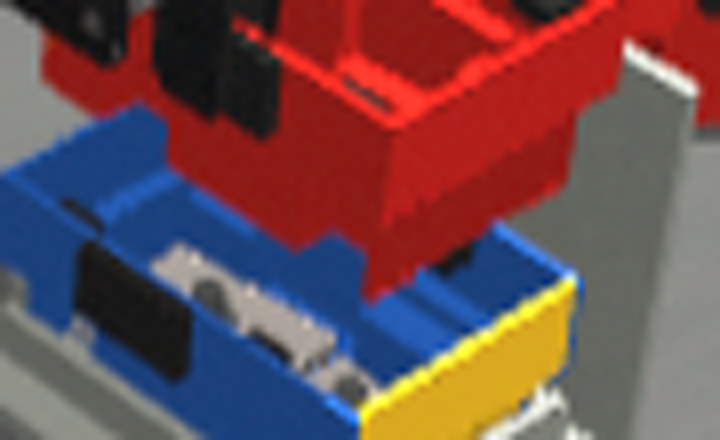

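>>> play_rows(
  targets=[
    {"linear": [0.1,0.1,0.8],"roll": 0},
    {"linear": [0.1,0.1,1.8],"roll": 0},
    {"linear": [0.1,0.1,2.8],"roll": 0},
    {"linear": [0.1,0.1,3.4],"roll": 0},
    {"linear": [0.1,0.1,3.7],"roll": 0},
    {"linear": [0.1,0.1,3.7],"roll": 0},
  ],
)

```text
time_s: 22.2
tool_pos: [555.6, 63.4, 163.9]
orientation: [[-0.983, -0.184, -0.001], [-0.184, 0.983, 0.0], [0.001, 0.0, -1.0]]
wrist_force: [0.0, 0.3, -2.2]
width: 10.1
```

>>> play_rows(
  targets=[
    {"linear": [0,0,0.2],"roll": 0},
    {"linear": [0,0,0.4],"roll": 0},
    {"linear": [0,0,0.6],"roll": 0},
    {"linear": [0,0,0.7],"roll": 0},
    {"linear": [0,0,0.7],"roll": 0},
  ],
)

```text
time_s: 22.7
tool_pos: [555.9, 63.4, 157.6]
orientation: [[-0.983, -0.184, -0.0], [-0.184, 0.983, 0.0], [0.0, 0.0, -1.0]]
wrist_force: [-0.5, 0.0, -3.0]
width: 9.8
```

>>> play_rows(
  targets=[
    {"linear": [0,0,0.1],"roll": 0},
    {"linear": [0,0,0.2],"roll": 0},
    {"linear": [0,0,0.3],"roll": 0},
    {"linear": [0,0,0.4],"roll": 0},
    {"linear": [0,0,0.4],"roll": 0},
  ],
)

```text
time_s: 23.2
tool_pos: [555.8, 63.4, 153.5]
orientation: [[-0.983, -0.184, -0.0], [-0.184, 0.983, 0.0], [0.0, 0.0, -1.0]]
wrist_force: [-0.2, 0.5, -3.9]
width: 9.9
```

Floor is at about z = 82, inside the rim with no contact. Another 3–4 mm.

>>> play_rows(
  targets=[
    {"linear": [0,0,0.1],"roll": 0},
    {"linear": [0,0,0.2],"roll": 0},
    {"linear": [0,0,0.2],"roll": 0},
    {"linear": [0,0,0.2],"roll": 0},
  ],
)

```text
time_s: 23.6
tool_pos: [556.0, 63.4, 151.6]
orientation: [[-0.983, -0.184, -0.0], [-0.184, 0.983, 0.0], [0.0, 0.0, -1.0]]
wrist_force: [0.2, -0.5, -2.9]
width: 9.9
```

>>> play_rows(
  targets=[
    {"linear": [0,0,0.1],"roll": 0},
    {"linear": [0,0,0.15],"roll": 0},
    {"linear": [0,0,0.15],"roll": 0},
    {"linear": [0,0,0.15],"roll": 0},
  ],
)

```text
time_s: 24.0
tool_pos: [555.9, 63.4, 150.1]
orientation: [[-0.983, -0.184, -0.0], [-0.184, 0.983, 0.0], [0.0, 0.0, -1.0]]
wrist_force: [-0.1, 0.4, -3.1]
width: 9.6
```

>>> play_rows(
  targets=[
    {"linear": [0,0,0.1],"roll": 0},
    {"linear": [0,0,0.1],"roll": 0},
    {"linear": [0,0,0.1],"roll": 0},
  ],
)

```text
time_s: 24.3
tool_pos: [556.1, 63.3, 149.6]
orientation: [[-0.983, -0.184, 0.001], [-0.184, 0.983, -0.0], [-0.001, -0.0, -1.0]]
wrist_force: [-0.5, -1.2, 1.1]
width: 9.7
```

Contact at exactly the expected height (floor ≈ 78 mm above the bench). A little more, then release.

>>> play_rows(
  targets=[
    {"linear": [0,0,0.05],"roll": 0},
    {"linear": [0,0,0.05],"roll": 0},
  ],
)

```text
time_s: 24.5
tool_pos: [556.1, 63.3, 149.6]
orientation: [[-0.983, -0.184, 0.001], [-0.184, 0.983, -0.0], [-0.001, -0.0, -1.0]]
wrist_force: [-1.5, -0.9, 5.5]
width: 9.5
```

>>> play_rows(
  targets=[
    {"linear": [0,0,0],"roll": 0},
    {"linear": [0,0,0],"roll": 0},
    {"linear": [0,0,0],"roll": 0},
    {"linear": [0,0,0],"roll": 0},
    {"linear": [0,0,0],"roll": 0},
    {"linear": [0,0,0],"roll": 0},
    {"linear": [0,0,0],"roll": 0},
    {"linear": [0,0,0],"roll": 0},
    {"linear": [0,0,0],"roll": 0},
    {"linear": [0,0,0],"roll": 0},
  ],
  grip=-1,
)

```text
time_s: 25.5
tool_pos: [555.9, 63.4, 148.6]
orientation: [[-0.983, -0.184, -0.0], [-0.184, 0.983, 0.0], [0.0, 0.0, -1.0]]
wrist_force: [0.5, -1.0, 0.1]
width: 81.3
```

>>> play_rows(
  targets=[
    {"linear": [0,0,-1],"roll": 0},
    {"linear": [0,0,-3],"roll": 0},
    {"linear": [0,0,-6],"roll": 0},
    {"linear": [0,0,-9],"roll": 0},
    {"linear": [0,0,-12],"roll": 0},
    {"linear": [0,-4,-12],"roll": 0},
    {"linear": [0,-8,-12],"roll": 0},
    {"linear": [0,-12,-12],"roll": 0},
    {"linear": [0,-16,-12],"roll": 0},
    {"linear": [0,-20,-12],"roll": 0},
    {"linear": [0,-24,-12],"roll": 0},
    {"linear": [0,-25,-12],"roll": 0},
  ],
)

```text
time_s: 26.7
tool_pos: [602.7, -186.9, 269.4]
orientation: [[-0.984, -0.18, 0.002], [-0.18, 0.984, -0.003], [-0.002, -0.003, -1.0]]
wrist_force: [1.2, 0.5, 0.7]
width: 87.3
```

```bash
python3 - <<'E'
from h import *
d=snap('scene','s7');t=snap('top','t7')
a=cv2.resize(d['pixels'][145:245,265:365],None,fx=4,fy=4,interpolation=cv2.INTER_CUBIC)
b=cv2.resize(t['pixels'][160:260,190:290],None,fx=4,fy=4,interpolation=cv2.INTER_CUBIC)
cv2.imwrite('pics/c7.png',np.hstack([a,b]))
W=cloud(t);z=W[160:260,190:290,2];R=t['pixels'][160:260,190:290].astype(int);P=W[160:260,190:290][(R[...,2]>R[...,0]+50)&(z>145)&(z<170)]
print(len(P),np.median(P[:,2]),P.mean(0)); A=np.c_[P[:,:2]-P[:,:2].mean(0),np.ones(len(P))];print('tilt/level',np.linalg.lstsq(A,P[:,2],rcond=None)[0])
E
```

```text
234 156.52047042989153 [541.14762282 124.48869364 155.71597913]
tilt/level [-1.22503639e-02 -1.17729377e-03  1.55715979e+02]
```

View pics/c7.png

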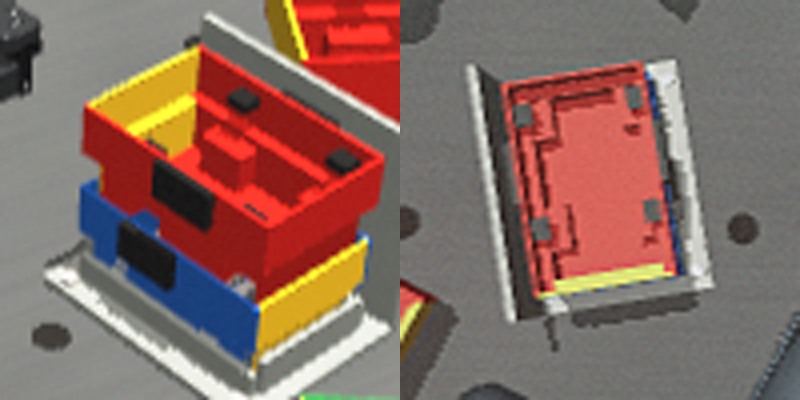

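The red tote stands level on the lugs with its yellow end reversed. Its rim corners in the top panel are (502,83), (647,63), (683,277) and (537,297). The blue tote is in the dock and the gripper is clear.

```bash
python3 - <<'E'
from h import *
t=dict(np.load('t7.npz'));d=dict(np.load('s7.npz'))
fit(t,(190,160),4,[(102,83),(247,63),(283,277),(137,297)],158)
fit(d,(265,145),4,[(384,157),(268,230),(84,105),(200,45)],158)
bot.hand_in();print('handed in')
E
```

```text
[532.14 116.81  10.42] res [-0.6 -3.   1.3  1.4  0.7  3.  -1.3 -1.3]
[536.14 118.7   10.44] res [ 1.4 -0.1 -1.5  1.  -0.  -0.7  0.1 -0.2]
the job is handed in; nothing more can be done
handed in
```

I lifted the red tote out of the blue one and stood it upright on the bench near (498, -170) mm, where I let go of it. I then took it by its other grip block, turned it half round and lowered it gently onto the blue tote's lugs. The job is handed in at about 27 s of the 61 s allowed; no verdict was shown.

- **Stacked, not nested:** the fingers met resistance at the expected height. In the last picture the rim measures 156.5 mm against 158 expected. The same camera read about 1.6 mm low on the nested tote.
- **Level and centred:** the rim tilt is about 0.012 rad (limit 0.05). The red tote's centre is within about 2 mm of the blue tote's in each camera taken separately, against a 13 mm limit.
- **Forces:** the highest wrist force read at the end of any move was about 8.5 N, when the tote touched the bench. At the final placing it was about 5.5 N.
- **Blue tote:** it looks level in its dock in the last picture. Its distance from the dock's centre was not measured directly.
- **Camera disagreement:** the two cameras differ from each other by about 4–7 mm in world x and about 2 mm in y. I allowed for this by comparing positions within the same picture.
- **Other objects:** the anchor plate, hammer and spray can were not measured again at the end. The arm did not go near them.
- **Pictures:** I viewed 11, one over the budget of 10.

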